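# Close the service bay of the graver control unit

## Task

Fit the blue cover panel into the open bay on top of the black control unit: hold it tilted, hook its bare-metal edge under the metal lip, then lower the other edge until the panel lies flat in the bay, and only then let go. Leave the yellow panel where it is.

Things in the scene. Friction and masses are not known exactly. Their poses are not given: they have to be found in the camera images.
- panel: Blue cover panel, loose, flat on the bench: plate 130 (x) x 90 (y) x 6 mm, about 0.2 kg. Origin: centre of its underside, z up. On it, centred, stands a black grip block 50 (x) x 16 (y) x 40 mm high (its top 46 mm above the underside); pinch it from above across its 16 mm. The end at -x is a 30 mm wide bare-metal strip, the edge to hook; at the start it faces roughly towards the robot.
- tongue (a point): Middle of the blue panel's bare-metal hooking edge, at its underside: 65 mm from the panel's origin along its -x. The open part of the bay (116 mm) is shorter than the panel (130 mm), so it goes in only tilted, about 10 to 20 degrees, this edge low and the far edge up.
- unit: Black control unit, fixed, deck 70 mm high. Origin: centre of its underside, z up. Bay in its top (green board inside): x -75 to 75, y -55 to 55 mm, with a grey ledge all round at z = 50 mm; the panel belongs flat on it. Lip: bare-metal strip, 4 mm thick, 130 mm long, at the bay's -x end (robot's side), overhanging it from x = -75 to -41 mm, underside at z = 70: a slot 20 mm high.
- spare: The yellow panel, a bystander of another unit, 100 x 100 x 6 mm with the same black grip and no bare-metal edge, loose on the bench. Not to be moved. Origin at the centre of its underside.
Mind the look-alikes: they are no part of the job. There is more than one size of the panel; the one meant has the size given above.

How it is judged:
On the way, in this order (a step that is already met when the one before it is completed fails the run):
1. the blue panel is tilted by more than 8 degrees (under 40), with its bare-metal edge under the lip, over the ledge (x of tongue in the frame of unit between -0.085 and -0.047 m and y of tongue in the frame of unit between -0.03 and 0.03 m and z of tongue in the frame of unit between 0.044 and 0.068 m and angle between panel's own z axis and vertical between 0.14 and 0.7 rad), for 0.1 s.
2. the panel is lowered to within 6 degrees of flat while the gripper still holds it, bare-metal edge under the lip (x of tongue in the frame of unit between -0.085 and -0.047 m and y of tongue in the frame of unit between -0.03 and 0.03 m and z of tongue in the frame of unit between 0.044 and 0.062 m and angle between panel's own z axis and vertical below 0.105 rad and z of panel in the frame of unit below 0.058 m and contact force between the fingers and panel above 0.5 N), for 0.1 s.
At the end, for the whole second after the job is handed in: The blue panel lies released and still in the bay: flat on the ledge (4 degrees, 6 mm), bare-metal edge at least 6 mm under the lip, its x within 12 degrees of the unit's, centred across the bay within 20 mm; the yellow panel is within 30 mm of its start (x of tongue in the frame of unit between -0.085 and -0.047 m and y of tongue in the frame of unit between -0.03 and 0.03 m and z of tongue in the frame of unit between 0.044 and 0.056 m and z of panel in the frame of unit between 0.044 and 0.056 m and y of panel in the frame of unit between -0.02 and 0.02 m and angle between panel's own z axis and vertical below 0.07 rad and angle between the x axis of panel and the x axis of unit, either way round below 0.22 rad and linear speed of panel below 0.02 m/s and distance of spare from where it was at the start of the episode below 0.03 m); the robot touches nothing.
It fails at once if the yellow panel is moved by more than 30 mm (distance of spare from where it was at the start of the episode above 0.03 m).
It also fails if it takes over 42 s, if anything falls off the work surface, if the arm or the gripper's body presses on something with over 40 N, if the wrist force passes 120 N, or if a joint passes its speed limit or range.

## Robot

A 6-joint arm with a two-finger parallel gripper is mounted at the origin on the work surface. World frame = base frame: x ahead of the robot, y to its left, z up, the work surface at z = 0. Lengths are in m, angles in rad, forces in N, time in s.
With the tool pointing down it reaches from about 0.35 to 0.875 m from the base axis. Payload 4.2 kg.
Tool frame: the origin (TCP) lies at the very end of the fingers, on their centre line; the grasp point (between the pads) lies hold_point_z behind it (hold_point_z is the distance from the TCP to the grasp point, in m); z points along the fingers, y is the line along which they close (so a half turn about z gives the same grasp; the last joint's range is limited). The gripper opens to 85 mm and grips with 20 to 120 N. Pads are 22 mm wide; open, the fingers measure 114 mm over their backs; the gripper's body (76 mm by 85 mm) begins 54 mm behind the grasp point. The pads swing forward as they close: fully open they stand 13 mm farther back than shut.
Start: joints at [1.573, 0.385, 0.008, 0, -1.194, -0.259], TCP at [0.159, 0.604, 0.231] pointing down, gripper open.
Joint ranges: [-3.14, 3.14], [-1.21, 2.06], [-1.07, 1.41], [-3.16, 2.05], [-2.99, -0.16], [-3.1, 3.1]. Speed limits (rad/s): [2.79, 2.79, 3.14, 3.14, 3.14, 3.14].

## Interface

Orientations are given as a unit quaternion [x, y, z, w].
In Python, from cell import * gives the robot as it stands. The module is installed in compiled form; this text tells all that it offers.
- The arm moves only by the tool drive_tool, never from a script. Its argument "rows" is a list that holds one entry, the list of rows, each a list of 7 numbers: the shift along the tool's x, y, z in cm, then the turn, a rotation vector about the tool's x, y, z in rad, then the closure, from 0 (fully open) to 1 (shut). A call has 1 to 8 rows; each row is the pose to reach, as a shift and turn from the pose commanded when the call began, along the tool's axes at that moment; what a row does not reach only later rows make up. A row lasts 1/8 s, in which the tool goes at most 62.5 mm and 10.7 degrees, less where a joint would pass 70% of its speed; a pose out of reach is approached as far as the arm can. A call with a gripper value outside its range is refused whole. The fingers move at their own pace and stop on an object; "newtons" is the grip in N (left out, the last holds). Time passes only in rows, so rows that repeat a pose let the fingers close. It gives the time, the measured TCP pose, the force, the opening and the grip force at its end, in the units of the state.
- state(): the state, without advancing time (a new reading comes with each control period).
- grab_frame(name): name is "side" or "top" or "wrist"; returns the picture (420x560x3 uint8, red, green, blue); there is no depth.
- camera_model(name): a dict with "camera_matrix" (3x3 intrinsics, pixels), "xyz" and "rotation" of the camera in the world; the wrist camera has in their place "tool_from_camera" (4x4, takes a point from camera to tool coordinates, whose origin is the TCP and whose axes are the flange's). Camera axes: x right, y down, z forward; pixel columns grow to the right and rows downward; lengths in m; the calibration is good to about 2 mm. A picture is of the moment at which its call begins: read the wrist's pose just before it. camera_model takes no time and is no camera call.
- hand_in(): hands the job in; it is judged then, once.
The state is a dict: "clock": time; "joints": joint angles; "joint_velocities": joint speeds; "effort": joint torques, N m; "ee_pos": TCP position; "ee_rot": TCP orientation; "ft_force": force on the tool from outside, world axes, zero at the start; "torque": the same for the moment, N m; "finger_gap": finger opening in m; "gripper_force": force on a finger pad.
Only numpy, scipy, OpenCV 4.12 (cv2) and the standard library are available. Lean on these libraries where they do the work, as an engineer would, in place of code of your own. Each camera call takes 0.05 s, during which the arm holds its last target. There are 200 camera calls.

## Working session

There is one attempt and no reset: what is moved stays moved. The work goes in short steps, Python scripts to look and compute and a tool call to move; the robot and the scene stay as the last step left them, time stands still between calls to the robot, and variables do not carry over. Pictures are saved under pics/ and viewed, at most 10 in all, crops included, and the job is handed in when it is done.

Besides the shell and the picture viewer there is one more tool, called as name(argument=value, ...) on one line, values as JSON. drive_tool: Moves the arm, as the interface text tells. Its arguments: {"type":"object","properties":{"rows":{"type":"array","items":{"type":"array","items":{"type":"array","items":{"type":"number"}}}},"newtons":{"type":"number"}},"required":["rows"]}

```bash
mkdir -p pics
python3 - <<'E'
from cell import *
import cv2,numpy as np
np.set_printoptions(precision=4,suppress=True)
s=state()
print({k:s[k] for k in('clock','ee_pos','ee_rot','finger_gap')}, [k for k in s])
ims=[]
for n in('side','top','wrist'):
    im=grab_frame(n)[:,:,::-1]; cv2.imwrite(f'pics/{n}0.png',im)
    c=camera_model(n); print(n,c)
E
```

```text
{'clock': 0.0, 'ee_pos': array([0.1586, 0.604 , 0.2302]), 'ee_rot': array([ 0.9918, -0.1282, -0.0001,  0.0011]), 'finger_gap': 0.08554197329511287} ['clock', 'joints', 'joint_velocities', 'effort', 'ee_pos', 'ee_rot', 'ft_force', 'torque', 'gripper_force', 'finger_gap']
side {'camera_matrix': array([[507.0741,   0.    , 281.766 ],
       [  0.    , 507.0741, 209.1831],
       [  0.    ,   0.    ,   1.    ]]), 'xyz': array([0.1217, 0.6927, 0.8538]), 'rotation': array([-0.2043,  0.8945, -0.3879,  0.0875])}
top {'camera_matrix': array([[448.0234,   0.    , 273.1241],
       [  0.    , 448.0234, 203.2589],
       [  0.    ,   0.    ,   1.    ]]), 'xyz': array([ 0.4414, -0.1114,  0.9091]), 'rotation': array([ 0.7158, -0.6972,  0.0283, -0.0273])}
wrist {'camera_matrix': array([[314.975 ,   0.    , 275.461 ],
       [  0.    , 314.975 , 210.4607],
       [  0.    ,   0.    ,   1.    ]]), 'tool_from_camera': array([[-0.0013, -0.9613, -0.2757,  0.0691],
       [ 1.    , -0.0016,  0.0009, -0.0001],
       [-0.0013, -0.2757,  0.9613, -0.1424],
       [ 0.    ,  0.    ,  0.    ,  1.    ]])}
```

View pics/top0.png

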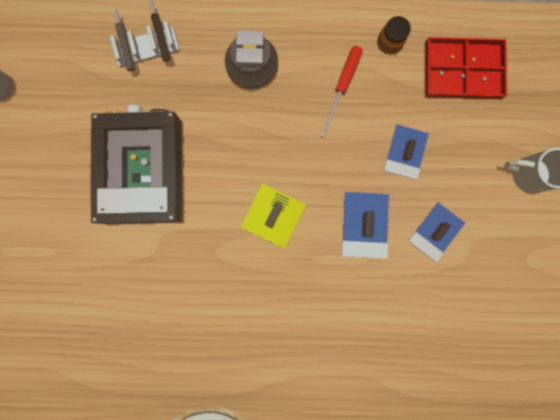

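View pics/side0.png

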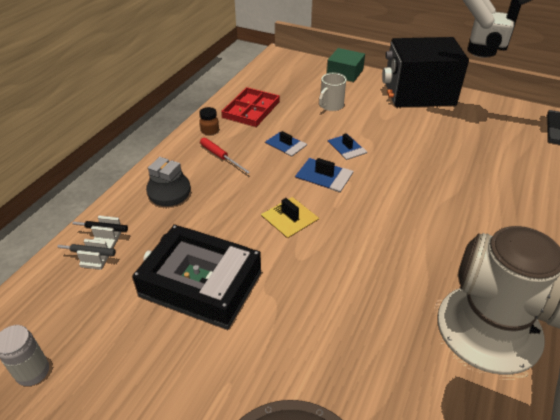

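The top view shows three blue panels with metal strips, at (366,225), (407,152) and (438,232), and the yellow one at (274,215). The unit is at (136,167) with its lip at the lower, robot side. (366,225) looks the largest, so I'll check its size in both views.

```bash
cat > h.py <<'E'
from cell import *
import cv2,numpy as np
from scipy.spatial.transform import Rotation as R
np.set_printoptions(precision=4,suppress=True)
def pose(n,s=None):
    c=camera_model(n)
    if n=='wrist':
        s=s or state(); T=np.eye(4);T[:3,:3]=R.from_quat(s['ee_rot']).as_matrix();T[:3,3]=s['ee_pos']
        return c['camera_matrix'],T@np.array(c['tool_from_camera'])
    T=np.eye(4);T[:3,:3]=R.from_quat(c['rotation']).as_matrix();T[:3,3]=c['xyz'];return c['camera_matrix'],T
def plane(cam,uv,z):
    K,T=cam; uv=np.atleast_2d(uv).astype(float)
    d=np.c_[uv,np.ones(len(uv))]@np.linalg.inv(K).T@T[:3,:3].T
    return T[:3,3]+d*((z-T[2,3])/d[:,2])[:,None]
def tri(c1,u1,c2,u2):
    P=[c[0]@np.linalg.inv(c[1])[:3] for c in(c1,c2)]
    X=cv2.triangulatePoints(P[0],P[1],np.float64(u1).T,np.float64(u2).T);return (X[:3]/X[3]).T
def proj(c,X):
    p=np.c_[X,np.ones(len(X))]@(c[0]@np.linalg.inv(c[1])[:3]).T;return p[:,:2]/p[:,2:]
def blobs(im,lo,hi,amin):
    m=cv2.inRange(cv2.cvtColor(im,cv2.COLOR_BGR2HSV),lo,hi)
    m=cv2.morphologyEx(m,cv2.MORPH_CLOSE,np.ones((3,3)))
    cs=cv2.findContours(m,cv2.RETR_EXTERNAL,cv2.CHAIN_APPROX_NONE)[0]
    return [c for c in cs if cv2.contourArea(c)>amin]
E
python3 - <<'E'
from h import *
for n in('top','side'):
    im=cv2.imread(f'pics/{n}0.png');cam=pose(n)
    for nm,lo,hi in(('blue',(105,110,50),(130,255,255)),('yel',(24,150,120),(34,255,255))):
        for c in blobs(im,lo,hi,250):
            X=plane(cam,c[:,0,:],.006)[:,:2]
            r=cv2.minAreaRect(np.float32(X*1000)); print(n,nm,c[:,0].mean(0),r, cv2.boxPoints(r).round().tolist())
im=cv2.imread('pics/top0.png');a=cv2.resize(im[180:270,320:480],None,fx=2.5,fy=2.5,interpolation=2)
b=cv2.resize(im[100:235,80:195],(400,470),interpolation=2)
c=cv2.resize(cv2.imread('pics/side0.png')[220:325,130:270],(400,300),interpolation=2)
o=np.zeros((600,800,3),np.uint8);o[:225,:400]=a;o[:470,400:]=b;o[240:540,:400]=c
cv2.imwrite('pics/crop1.png',o)
E
```

```text
top blue [440.3168 228.0373] ((474.2453918457031, -448.988037109375), (61.633026123046875, 68.87591552734375), 53.65464401245117) [[428.0, -453.0], [484.0, -494.0], [520.0, -445.0], [465.0, -404.0]]
top blue [365.4647 216.6529] ((490.2685852050781, -298.6110534667969), (83.93042755126953, 93.59501647949219), 88.08551025390625) [[442.0, -339.0], [536.0, -342.0], [538.0, -258.0], [445.0, -255.0]]
top blue [408.2209 146.4477] ((637.9942626953125, -383.3715515136719), (62.44865798950195, 69.26057434082031), 75.33926391601562) [[597.0, -405.0], [664.0, -422.0], [679.0, -362.0], [612.0, -344.0]]
top yel [273.0057 215.523 ] ((488.13580322265625, -112.18762969970703), (100.0684814453125, 100.68891906738281), 65.68277740478516) [[422.0, -137.0], [513.0, -179.0], [555.0, -87.0], [463.0, -46.0]]
side blue [319.0435 173.5478] ((487.4120788574219, -295.3894958496094), (87.09861755371094, 93.72197723388672), 87.90235137939453) [[439.0, -337.0], [533.0, -341.0], [536.0, -254.0], [442.0, -250.0]]
```

View pics/crop1.png

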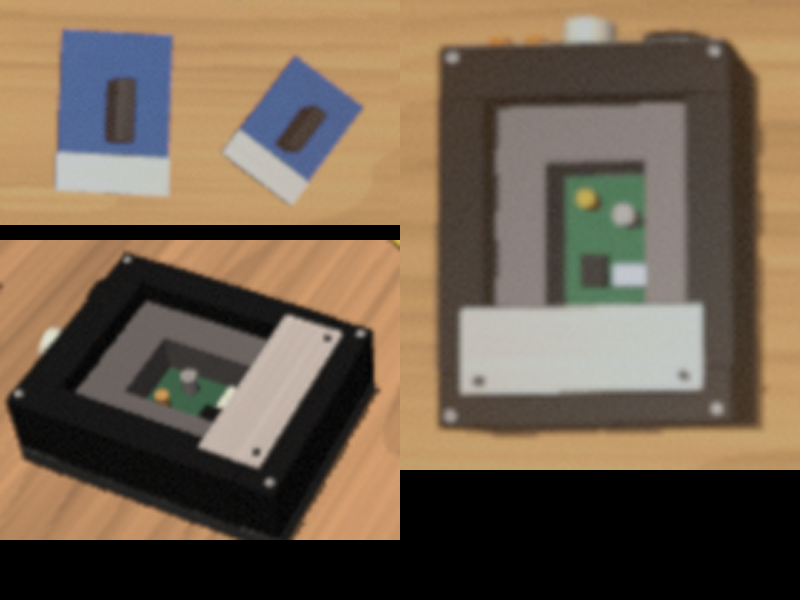

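The crop and the sizes confirm it. The panel at (366,225) has a blue area of about 94 x 86 mm plus its strip, so it is the 130 x 90 one. The two others have about 69 x 62 mm of blue and are the small decoys. Next I triangulate the unit's deck screws, the lip corners and the blue corners.

Run:
```python
from h import *
t,s=pose('top'),pose('side')
A=lambda p:np.c_[80+(np.array(p)[:,0]-400)*115/400,100+np.array(p)[:,1]*135/470]
B=lambda p:np.c_[130+np.array(p)[:,0]*140/400,220+(np.array(p)[:,1]-240)*105/300]
def show(n,u,v):
    X=tri(t,u,s,v);print(n);print(X,'mean',X.mean(0));
    print('err',np.abs(proj(t,X)-u).max(),np.abs(proj(s,X)-v).max());return X
sc=show('screws +x+y,+x-y,-x-y,-x+y',A([(452,57),(714,50),(716,409),(450,416)]),B([(18,393),(127,258),(360,333),(269,482)]))
lp=show('lip',A([(460,309),(703,304),(704,387),(461,394)]),B([(198,447),(285,316),(343,328),(262,467)]))
for X in(sc,lp):
    d=(X[0]+X[1]-X[2]-X[3])[:2];e=(X[0]+X[3]-X[1]-X[2])[:2];print('yaw',np.degrees(np.arctan2(d[1],d[0])),np.degrees(np.arctan2(-e[0],e[1])),np.hypot(*d)/2,np.hypot(*e)/2)
# blue corners
def order(c,cam):
    r=cv2.boxPoints(cv2.minAreaRect(np.float32(plane(cam,c[:,0],.006)[:,:2])))
    m=r.mean(0);r=np.array([r[np.argmax((r-m)@np.array(q))] for q in((1,1),(1,-1),(-1,-1),(-1,1))]);return proj(cam,np.c_[r,np.full(4,.006)])
P={}
for n,c in(('top',t),('side',s)):
    b=max(blobs(cv2.imread(f'pics/{n}0.png'),(105,110,50),(130,255,255),200),key=cv2.contourArea);P[n]=order(b,c)
show('blue',P['top'],P['side'])
```

```text
screws +x+y,+x-y,-x-y,-x+y
[[0.664  0.2322 0.0686]
 [0.6716 0.0886 0.069 ]
 [0.4751 0.079  0.0687]
 [0.4675 0.2219 0.0691]] mean [0.5696 0.1554 0.0689]
err 0.5833078353960133 0.4160717338218092
lip
[[0.5248 0.2189 0.0708]
 [0.532  0.0885 0.0693]
 [0.4862 0.0845 0.0744]
 [0.478  0.2151 0.0714]] mean [0.5053 0.1517 0.0715]
err 1.1662635912262544 0.9463245556444804
yaw 2.9045884565005395 3.019616999071132 0.19673423381438299 0.14345818283573553
yaw 4.8110449745834485 3.363909245492261 0.046465785055088936 0.13071112772639928
blue
[[ 0.5386 -0.2592  0.0009]
 [ 0.5347 -0.3432  0.0036]
 [ 0.4409 -0.3401  0.0032]
 [ 0.4445 -0.2561  0.0005]] mean [ 0.4897 -0.2997  0.0021]
err 0.5904409336653771 0.3706184745856831
```

The heights agree: deck screws at 0.069, lip top at about 0.072, panel at about 0.002 (nominal 0.006). The unit is at (0.570, 0.155) with yaw 3.0°, and the panel is at about (0.473, -0.298) with yaw -2.2°. I'll go over the unit first so the wrist camera can check it.

```bash
cat >> h.py <<'E'
def Rt(yaw,tilt=0):  # tool down, tool x along yaw (deg); tilt>0 raises the +x side
    return R.from_euler('z',yaw,degrees=True)*R.from_euler('y',-tilt,degrees=True)*R.from_rotvec([np.pi,0,0])
def go(p,rot,s=None):
    s=s or state();r=R.from_quat(s['ee_rot'])
    return np.r_[r.inv().apply(np.array(p)-s['ee_pos'])*100,(r.inv()*rot).as_rotvec()].round(3)
E
python3 - <<'E'
from h import *
import cell
print([n for n in dir(cell) if n[0]!='_'], getattr(cell,'hold_point_z',None))
print(go([.5,.155,.23],Rt(3)))
E
```

```text
['MotionError', 'camera_model', 'grab_frame', 'hand_in', 'hold_point_z', 'state'] 0.0187
[44.429 34.758  0.114  0.002  0.    -0.309]
```

drive_tool(rows=[[[44.4, 34.8, 0.1, 0, 0, -0.31, 0], [44.4, 34.8, 0.1, 0, 0, -0.31, 0], [44.4, 34.8, 0.1, 0, 0, -0.31, 0], [44.4, 34.8, 0.1, 0, 0, -0.31, 0], [44.4, 34.8, 0.1, 0, 0, -0.31, 0], [44.4, 34.8, 0.1, 0, 0, -0.31, 0], [44.4, 34.8, 0.1, 0, 0, -0.31, 0], [44.4, 34.8, 0.1, 0, 0, -0.31, 0]]], newtons=60)

```text
clock: 1.15
ee_pos: [0.4618, 0.2044, 0.2305]
ee_rot: [1.0, 0.027, 0.0, -0.0]
ft_force: [0.4, 1.4, -0.9]
finger_gap: 0.0855
gripper_force: 0.0
```

drive_tool(rows=[[[3.6, 5.1, 0, 0, 0, 0, 0], [3.6, 5.1, 0, 0, 0, 0, 0], [3.6, 5.1, 0, 0, 0, 0, 0]]])

```text
clock: 1.52
ee_pos: [0.4994, 0.1569, 0.2301]
ee_rot: [1.0, 0.026, -0.0, 0.0]
ft_force: [0.2, -0.8, 0.5]
finger_gap: 0.0852
gripper_force: 0.0
```

Run:
```python
from h import *
s=state();im=grab_frame('wrist')[:,:,::-1].copy();cv2.imwrite('pics/w1.png',im);np.savez('w1',p=s['ee_pos'],q=s['ee_rot'])
print(s['clock'],s['ee_pos'],s['ee_rot'],s['joint_velocities'])
u=lambda x,y,z:np.array([.5696,.1554,0])+R.from_euler('z',3,degrees=True).apply([x,y,z])
c=pose('wrist',s);sx=.0984;sy=.0717
print(proj(c,np.array([u(sx,sy,.07),u(sx,-sy,.07),u(-sx,-sy,.07),u(-sx,sy,.07),u(-.041,.065,.074),u(-.041,-.065,.074),u(.075,.055,.05),u(.075,-.055,.05)])))
print(go([.473,-.298,.23],Rt(-2.2)))
```

```text
1.525 [0.4994 0.1569 0.2301] [ 0.9997  0.0261 -0.0004  0.0001] [ 0.0337 -0.007  -0.0019 -0.      0.0005  0.0005]
[[195.6771  -3.6357]
 [367.3238  -3.8198]
 [351.8417 220.4236]
 [209.6361 220.6726]
 [212.2834 164.1738]
 [349.7408 163.9566]
 [221.0007  33.882 ]
 [340.9547  33.7396]]
[-5.061 45.358  0.024  0.     0.001  0.092]
```

View pics/w1.png

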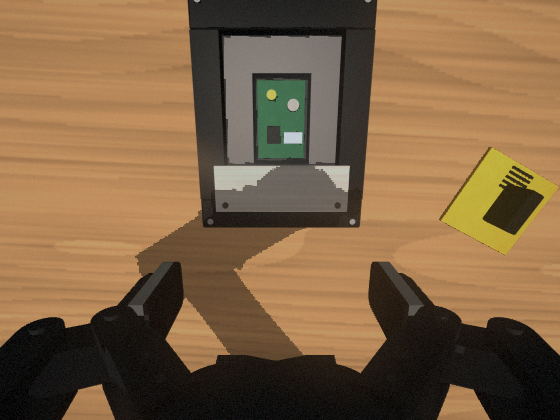

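The wrist view agrees with the predictions to within about 2 px: screws at (210,221) and (352,221), lip edge row 165, bay end row 36. That makes the unit good to about 1 mm, so x is 0.569. On to the panel.

drive_tool(rows=[[[-5.1, 45.4, 0, 0, 0, 0.092, 0], [-5.1, 45.4, 0, 0, 0, 0.092, 0], [-5.1, 45.4, 0, 0, 0, 0.092, 0], [-5.1, 45.4, 0, 0, 0, 0.092, 0], [-5.1, 45.4, 0, 0, 0, 0.092, 0], [-5.1, 45.4, 0, 0, 0, 0.092, 0], [-5.1, 45.4, 0, 0, 0, 0.092, 0], [-5.1, 45.4, 0, 0, 0, 0.092, 0]]])

```text
clock: 2.58
ee_pos: [0.4729, -0.3, 0.2302]
ee_rot: [1.0, -0.02, -0.0, -0.0]
ft_force: [-0.7, 0.8, -0.1]
finger_gap: 0.0859
gripper_force: 0.0
```

drive_tool(rows=[[[0, 0, 6, 0, 0, 0, 0], [0, 0, 6, 0, 0, 0, 0], [0, 0, 6, 0, 0, 0, 0]]])

```text
clock: 2.95
ee_pos: [0.4744, -0.2982, 0.1723]
ee_rot: [1.0, -0.018, 0.001, 0.001]
ft_force: [0.5, 0.3, -0.5]
finger_gap: 0.0853
gripper_force: 0.0
```

Run:
```python
from h import *
s=state();im=grab_frame('wrist')[:,:,::-1].copy();cv2.imwrite('pics/w2.png',im)
print(s['clock'],s['ee_pos'],s['ee_rot'],s['joints'],s['joint_velocities'])
c=pose('wrist',s)
b=max(blobs(im,(105,80,30),(130,255,255),500),key=cv2.contourArea)
X=plane(c,b[:,0],.006)[:,:2];r=cv2.minAreaRect(np.float32(X*1000));print(r,cv2.boxPoints(r))
```

```text
2.95 [ 0.4744 -0.2982  0.1723] [ 0.9998 -0.0179  0.0009  0.0008] [-0.2714  0.3246 -0.2414  0.0014 -1.0025  1.8058] [-0.0038 -0.0215  0.0262 -0.0001  0.0058  0.0001]
((487.9519958496094, -300.0834655761719), (89.06169891357422, 98.98200225830078), 87.87808227539062) [[ 436.8461 -342.7513]
 [ 535.7603 -346.4162]
 [ 539.0579 -257.4156]
 [ 440.1437 -253.7507]]
```

View pics/w2.png

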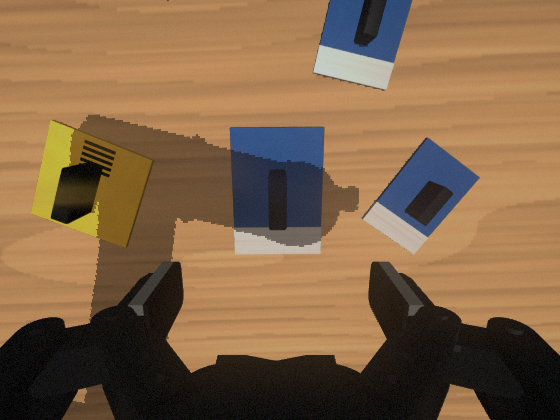

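The panel is in the middle at (278,190). Its blue part measures 99 x 89 mm, which confirms the 130 x 90 panel, with its grip at (278,200). Descending to grip.

drive_tool(rows=[[[-0.14, 0.13, 6, 0, 0, 0, 0.2], [-0.14, 0.13, 11, 0, 0, 0, 0.3], [-0.14, 0.13, 14, 0, 0, 0, 0.3], [-0.14, 0.13, 15.8, 0, 0, 0, 0.3], [-0.14, 0.13, 15.8, 0, 0, 0, 0.3], [-0.14, 0.13, 15.8, 0, 0, 0, 1], [-0.14, 0.13, 15.8, 0, 0, 0, 1], [-0.14, 0.13, 15.8, 0, 0, 0, 1]]], newtons=60)

```text
clock: 4.0
ee_pos: [0.4725, -0.3004, 0.014]
ee_rot: [1.0, -0.019, 0.001, 0.0]
ft_force: [0.1, 1.0, 5.7]
finger_gap: 0.0151
gripper_force: 59.5
```

drive_tool(rows=[[[0, 0, 0, 0, 0, 0, 1], [0, 0, 0, 0, 0, 0, 1], [0, 0, 0, 0, 0, 0, 1]]])

```text
clock: 4.38
ee_pos: [0.4725, -0.3004, 0.014]
ee_rot: [1.0, -0.019, 0.001, 0.0]
ft_force: [-0.6, 2.0, 6.0]
finger_gap: 0.0154
gripper_force: 59.5
```

Gripped at a 15.4 mm gap with 59.5 N. Lifting, then computing the pre-insertion pose.

drive_tool(rows=[[[0, 0, -3, 0, 0, 0, 1], [0, 0, -8, 0, 0, 0, 1], [0, 0, -14, 0, 0, 0, 1], [0, 0, -18, 0, 0, 0, 1], [0, 0, -18, 0, 0, 0, 1]]])

```text
clock: 5.0
ee_pos: [0.473, -0.3007, 0.1961]
ee_rot: [1.0, -0.019, 0.004, 0.001]
ft_force: [0.1, -0.8, -2.6]
finger_gap: 0.0154
gripper_force: 59.1
```

```bash
cat >> h.py <<'E'
U=np.array([.569,.1554,0]);UY=3.0
G=np.array([0.,0,.014])   # TCP in the panel frame
def place(xt,zt,tilt,yt=0):
    Ry=R.from_euler('y',-tilt,degrees=True)
    p=np.array([xt,yt,zt])+Ry.apply(np.array([.065,0,0])+G)
    return U+R.from_euler('z',UY,degrees=True).apply(p),Rt(UY,tilt)
E
python3 - <<'E'
from h import *
s=state();print(s['clock'],s['ee_pos'],s['gripper_force'],s['finger_gap'],s['ft_force'])
for a in((-.034,.12,14),(-.034,.056,14),(-.064,.055,14)): print(place(*a)[0],go(*place(*a)))
E
```

```text
5.0 [ 0.473  -0.3007  0.1961] 59.0522575378418 0.01544113535700594 [ 0.0765 -0.7509 -2.6426]
[0.5946 0.1567 0.1493] [ 10.352 -46.193   4.661   0.014   0.237  -0.09 ]
[0.5946 0.1567 0.0853] [ 10.303 -46.207  11.06    0.014   0.237  -0.09 ]
[0.5647 0.1552 0.0843] [  7.315 -45.934  11.138   0.014   0.237  -0.09 ]
```

drive_tool(rows=[[[2, -6, 0, 0, 0, 0, 1], [4, -12, 0, 0, 0, -0.03, 1], [5, -18, 0, 0, 0.06, -0.06, 1], [6, -24, 0, 0, 0.12, -0.09, 1], [7.5, -30, 0, 0.01, 0.18, -0.09, 1], [9, -36, 0, 0.014, 0.237, -0.09, 1], [10.3, -42, 0, 0.014, 0.237, -0.09, 1], [10.3, -46.2, 0, 0.014, 0.237, -0.09, 1]]])

```text
clock: 6.0
ee_pos: [0.5913, 0.1595, 0.1899]
ee_rot: [0.993, 0.026, 0.116, -0.004]
ft_force: [-0.4, -0.3, -1.2]
finger_gap: 0.0154
gripper_force: 59.2
```

drive_tool(rows=[[[0, 0, 0, 0, 0, 0, 1], [0, 0, 0, 0, 0, 0, 1], [0, 0, 0, 0, 0, 0, 1]]])

```text
clock: 6.38
ee_pos: [0.5917, 0.1562, 0.1916]
ee_rot: [0.993, 0.025, 0.117, -0.004]
ft_force: [0.4, -0.3, -1.9]
finger_gap: 0.0152
gripper_force: 59.5
```

Run:
```python
from h import *
s=state();print(s['clock'],s['ee_pos'],s['ee_rot'],Rt(3,14).as_quat())
o=[]
for n in('top','side','wrist'):
    im=grab_frame(n)[:,:,::-1].copy();cv2.imwrite(f'pics/{n}3.png',im);o.append(im)
r=R.from_quat(s['ee_rot'])*R.from_rotvec([np.pi,0,0]).inv()
C=s['ee_pos']+r.apply(np.array([[.065,.045,.006],[.065,-.045,.006],[-.065,-.045,.006],[-.065,.045,.006],[-.035,-.045,.006],[-.035,.045,.006]])-G)
for n in('top','side','wrist'):print(n,proj(pose(n,s),C).round(1).tolist())
a=np.zeros((600,800,3),np.uint8)
a[:300,:400]=cv2.resize(o[0][90:240,60:260],(400,300),interpolation=2)
a[:300,400:]=cv2.resize(o[1][170:320,120:320],(400,300),interpolation=2)
a[300:,:400]=cv2.resize(o[2],(400,300));cv2.imwrite('pics/crop3.png',a)
```

```text
6.375 [0.5917 0.1562 0.1916] [ 0.9928  0.0248  0.1175 -0.0043] [ 0.9922  0.026   0.1218 -0.0032]
top [[80.3, 101.3], [136.0, 100.1], [141.5, 180.1], [87.3, 181.3], [140.3, 162.0], [85.7, 163.2]]
side [[135.8, 219.2], [162.4, 189.9], [220.7, 218.4], [197.4, 250.1], [207.1, 211.8], [183.0, 242.9]]
wrist [[178.6, 129.4], [373.0, 129.2], [353.9, 361.7], [198.0, 362.0], [357.6, 316.6], [194.2, 316.9]]
```

View pics/crop3.png

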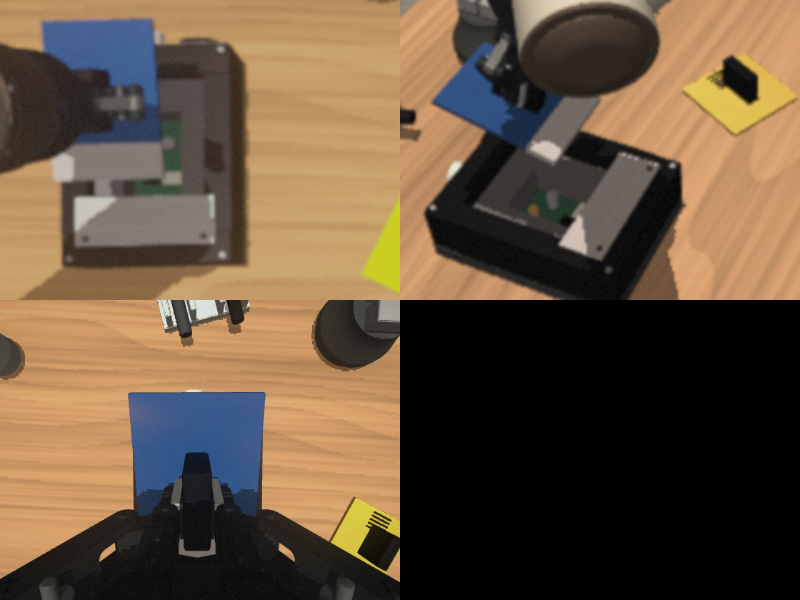

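The crops match the predicted panel corners to about 1 px in the top and wrist views and about 2 px in the side view. In the top view the strip corners are at (86,180) and (140,180). The panel sits in the hand as assumed, tilted about 13.5°, edge low towards the lip. Computing the insertion.

Run:
```python
from h import *
for a in((-.033,.08,14),(-.033,.0565,14),(-.064,.055,14)): print(go(*place(*a)))
```

```text
[-1.613  0.013  8.158 -0.003  0.007 -0.003]
[-2.165  0.021 10.442 -0.003  0.007 -0.003]
[-5.214  0.027  9.86  -0.003  0.007 -0.003]
```

drive_tool(rows=[[[-0.8, 0, 4, 0, 0.007, 0, 1], [-1.6, 0, 8, 0, 0.007, 0, 1], [-1.9, 0, 9.3, 0, 0.007, 0, 1], [-2.2, 0, 10.4, 0, 0.007, 0, 1], [-2.2, 0, 10.4, 0, 0.007, 0, 1], [-2.2, 0, 10.4, 0, 0.007, 0, 1]]])

```text
clock: 7.28
ee_pos: [0.5962, 0.1586, 0.0877]
ee_rot: [0.992, 0.026, 0.123, -0.005]
ft_force: [0.1, 0.0, -1.9]
finger_gap: 0.0152
gripper_force: 59.4
```

```bash
cat >> h.py <<'E'
def where(s):  # tongue in the unit frame, tilt
    r=R.from_quat(s['ee_rot'])*R.from_rotvec([np.pi,0,0]).inv()
    f=lambda v:R.from_euler('z',-UY,degrees=True).apply(s['ee_pos']+r.apply(np.array(v)-G)-U)
    return f([-.065,0,0]),f([0,0,0]),np.degrees(np.arccos(r.as_matrix()[2,2]))
E
python3 - <<'E'
from h import *
s=state();print(s['clock'],where(s),s['ft_force'])
for a in((-.045,.0555,14),(-.064,.0545,14)): print(go(*place(*a)))
im=grab_frame('side')[:,:,::-1];im2=grab_frame('top')[:,:,::-1]
a=np.hstack([cv2.resize(im[180:330,130:270],(400,429),interpolation=2),cv2.resize(im2[95:235,75:205],(400,429),interpolation=2)]);cv2.imwrite('pics/crop4.png',a)
E
```

```text
7.275 (array([-0.0323,  0.0019,  0.0582]), array([0.0308, 0.0018, 0.0741]), np.float64(14.14766557277211)) [ 0.1294  0.0088 -1.8531]
[-1.297  0.177 -0.035 -0.004 -0.003 -0.001]
[-3.164  0.178 -0.402 -0.004 -0.003 -0.001]
```

View pics/crop4.png

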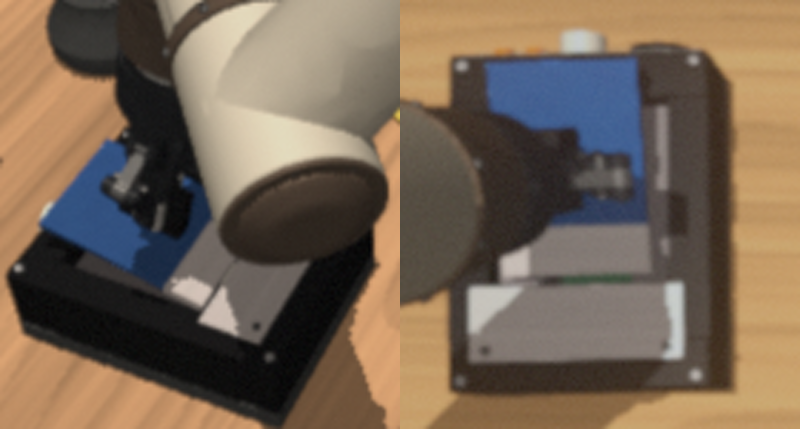

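The metal edge (crop row 275) is just clear of the lip edge (row 285), square to it, below deck level and free of contact. Sliding it under.

drive_tool(rows=[[[-0.7, 0.17, 0, 0, 0, 0, 1], [-1.4, 0.17, -0.05, 0, 0, 0, 1], [-2.3, 0.17, -0.2, 0, 0, 0, 1], [-3.2, 0.17, -0.4, 0, 0, 0, 1], [-3.2, 0.17, -0.4, 0, 0, 0, 1], [-3.2, 0.17, -0.4, 0, 0, 0, 1]]])

```text
clock: 8.12
ee_pos: [0.5637, 0.155, 0.0826]
ee_rot: [0.992, 0.026, 0.122, -0.005]
ft_force: [1.2, -0.5, -2.3]
finger_gap: 0.0152
gripper_force: 59.4
```

Run:
```python
from h import *
s=state();print(s['clock'],where(s),s['ft_force'],s['torque'])
for a in((-.064,.0525,10),(-.065,.052,6),(-.065,.0515,3),(-.065,.0505,0)): print(go(*place(*a)))
```

```text
8.125 (array([-0.065 , -0.    ,  0.0532]), array([-0.0019, -0.0001,  0.069 ]), np.float64(14.039079204114598)) [ 1.1582 -0.4925 -2.2717] [-0.0525  0.6472  0.0234]
[ 0.162 -0.012  0.556 -0.004 -0.07  -0.001]
[ 0.102 -0.01   1.042 -0.004 -0.14  -0.001]
[ 0.106 -0.008  1.438 -0.004 -0.193 -0.   ]
[ 0.079 -0.007  1.883 -0.004 -0.245 -0.   ]
```

The edge is hooked without contact. The tongue is at x=-65, y=0, z=53 mm with 14° of tilt. Lowering the far edge slowly.

drive_tool(rows=[[[0.1, 0, 0.28, 0, -0.035, 0, 1], [0.16, 0, 0.55, 0, -0.07, 0, 1], [0.13, 0, 0.8, 0, -0.105, 0, 1], [0.1, 0, 1.04, 0, -0.14, 0, 1], [0.1, 0, 1.24, 0, -0.167, 0, 1], [0.1, 0, 1.43, 0, -0.193, 0, 1], [0.1, 0, 1.43, 0, -0.193, 0, 1]]])

```text
clock: 9.0
ee_pos: [0.5685, 0.1551, 0.0685]
ee_rot: [0.999, 0.026, 0.026, -0.002]
ft_force: [0.4, 0.3, -1.6]
finger_gap: 0.015
gripper_force: 59.5
```

Run:
```python
from h import *
s=state();print(s['clock'],where(s),s['ft_force'],s['torque'])
for a in((-.065,.051,1.5),(-.065,.0505,0)): print(go(*place(*a)))
```

```text
9.0 (array([-0.0647, -0.0001,  0.0512]), array([ 0.0002, -0.0002,  0.0545]), np.float64(2.967496984206981)) [ 0.4001  0.3243 -1.5745] [-0.0678  0.1082  0.0296]
[ 0.001 -0.025  0.18  -0.003 -0.025 -0.001]
[ 0.028 -0.024  0.401 -0.003 -0.052 -0.001]
```

drive_tool(rows=[[[0, 0, 0.18, 0, -0.025, 0, 1], [0.03, 0, 0.3, 0, -0.04, 0, 1], [0.03, 0, 0.4, 0, -0.052, 0, 1], [0.03, 0, 0.4, 0, -0.052, 0, 1], [0.03, 0, 0.4, 0, -0.052, 0, 1]]])

```text
clock: 9.62
ee_pos: [0.5682, 0.155, 0.0647]
ee_rot: [1.0, 0.026, -0.0, -0.002]
ft_force: [-1.1, -0.2, -2.4]
finger_gap: 0.0149
gripper_force: 59.5
```

Run:
```python
from h import *
s=state();print(s['clock'],where(s),s['ft_force'],s['torque'])
im=grab_frame('side')[:,:,::-1];im2=grab_frame('top')[:,:,::-1]
a=np.hstack([cv2.resize(im[180:330,130:270],(400,429),interpolation=2),cv2.resize(im2[95:235,75:205],(400,429),interpolation=2)]);cv2.imwrite('pics/crop5.png',a)
```

```text
9.625 (array([-0.0658, -0.0003,  0.0507]), array([-0.0008, -0.0004,  0.0507]), np.float64(0.1872529010229018)) [-1.0912 -0.1633 -2.4153] [-0.0409 -0.0009 -0.0005]
```

View pics/crop5.png

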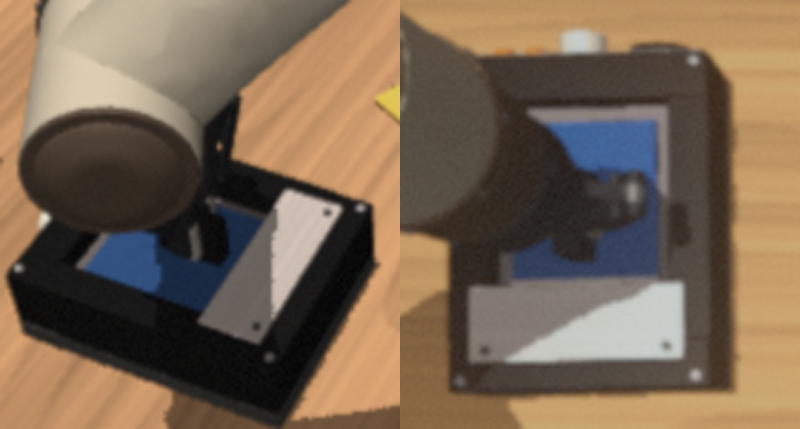

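The panel lies flat inside the bay with its strip under the lip (blue up to crop row 278, centred). It still carries its own weight, so I lower it until it touches, then open part way so the fingers don't hit the bay walls, and retreat.

drive_tool(rows=[[[0.05, 0, 0.05, 0, 0, 0, 1], [0.05, 0, 0.1, 0, 0, 0, 1], [0.05, 0, 0.1, 0, 0, 0, 1]]])

```text
clock: 10.1
ee_pos: [0.5688, 0.1551, 0.0641]
ee_rot: [1.0, 0.026, -0.0, -0.002]
ft_force: [-2.5, 1.5, 0.6]
finger_gap: 0.0153
gripper_force: 60.0
```

drive_tool(rows=[[[0, 0, 0, 0, 0, 0, 0.6], [0, 0, 0, 0, 0, 0, 0.6], [0, 0, 0, 0, 0, 0, 0.6], [0, 0, 0, 0, 0, 0, 0.6]]])

```text
clock: 10.6
ee_pos: [0.5689, 0.1551, 0.0637]
ee_rot: [1.0, 0.026, -0.0, -0.002]
ft_force: [0.2, -0.3, 0.2]
finger_gap: 0.0341
gripper_force: 0.0
```

drive_tool(rows=[[[0, 0, -2, 0, 0, 0, 0.6], [0, 0, -6, 0, 0, 0, 0.6], [0, 0, -11, 0, 0, 0, 0.6], [-5, 0, -15, 0, 0, 0, 0.6], [-10, 0, -15, 0, 0, 0, 0.6], [-14, 0, -15, 0, 0, 0, 0.6], [-14, 0, -15, 0, 0, 0, 0.6], [-14, 0, -15, 0, 0, 0, 0.6]]])

```text
clock: 11.6
ee_pos: [0.4298, 0.1476, 0.2143]
ee_rot: [1.0, 0.026, 0.0, -0.002]
ft_force: [0.6, 0.9, -0.1]
finger_gap: 0.0344
gripper_force: 0.0
```

Run:
```python
from h import *
s=state();c=pose('wrist',s);im=grab_frame('wrist')[:,:,::-1].copy();cv2.imwrite('pics/w6.png',im)
b=max(blobs(im,(105,80,30),(130,255,255),300),key=cv2.contourArea)
X=R.from_euler('z',-UY,degrees=True).apply(plane(c,b[:,0],.056)-U);r=cv2.minAreaRect(np.float32(X[:,:2]*1000));print(s['clock'],r,cv2.boxPoints(r))
```

```text
11.6 ((-4.139347076416016, -0.3853263854980469), (89.44967651367188, 60.38326644897461), 89.91869354248047) [[-34.3944 -45.0673]
 [ 25.9888 -45.153 ]
 [ 26.1157  44.2966]
 [-34.2675  44.3823]]
```

View pics/w6.png

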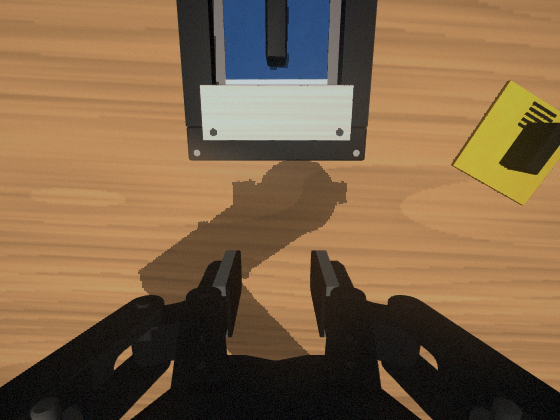

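The panel is released and flat. The strip boundary is at unit x=-34 mm, so the tongue is at about -64 mm. It is centred to 0.4 mm, its width reads 89.4 mm at ledge height, and the yellow panel hasn't moved. Handing in.

```bash
python3 -c "
from cell import *
print(hand_in())"
```

```text
the job is handed in; nothing more can be done
None
```

The blue panel is hooked under the lip and lying flat in the bay, released, the yellow panel was left alone, and the job was handed in at about 11.7 s of the 42 s allowed; the hand-in call gave no verdict.

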